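# Turn the handle stump to the loose handle and point at the join

## Task

The loose amphora handle on the bench broke off the stump that is stuck down with wax on the banding wheel. With a fingertip on the bare disc, turn the wheel gently, touching neither of the two pieces on it, until the stump's broken face looks straight at the handle's broken end beside the wheel, in line with the handle. Then point out the join: hold the fingertips about 2 cm above the broken end of the stump, touching nothing, stay there for 2 seconds and finish in that pose; leave the handle and everything else where it lies.

Things in the scene. Friction and masses are not known exactly. Their poses are not given: they have to be found in the camera images.
- wheel_centre (a point): centre of the top face of the banding wheel: a grey disc 200 mm across and 18 mm thick on a fixed dark green foot about 100 mm across; the top face, which this point lies on, is 84 mm above the bench. The disc alone turns about this point
- turntable_wheel (a joint): turning angle of the disc, rad, anticlockwise from above positive, with no stops. It turns very easily (0.01 N m), by friction under a lightly pressing fingertip, and stops when no longer dragged. The ring from 65 to 95 mm radius is bare except within 35 degrees of the stump and 45 degrees of the wall sherd
- stump: stump of an amphora handle, pinkish buff, 71 x 72 mm, 56 mm tall, stuck to the disc and turning with it, its middle 50 mm from the wheel's centre. A round bar about 40 mm thick lies along a radius of the disc; the flared end is by the centre, the broken end near the rim. Origin: middle of the underside, on the disc
- stump_break (a point): middle of the stump's broken face, 87 mm from the wheel's centre along the radius through the stump and 21 mm above the disc; the face looks straight outward along that radius. The clay over this point reaches about 20 mm higher
- wall_sherd: pot wall sherd, 63 x 73 x 21 mm, stuck to the disc opposite the stump and turning with it; origin at the middle of its underside, 52 mm from the wheel's centre
- handle_break (a point): middle of the loose handle's broken end, the one near the wheel, 22 mm above the bench; this point's +x axis runs out of that end along the bar, towards the wheel, its y axis level across the bar
- handle_bar (a point): point in the middle of the loose amphora handle's bar, 30 mm back from its broken end. The handle is a yellowish round bar about 42 mm thick and 165 mm long lying on the bench, pointing at the wheel's centre within about 5 degrees, with a bit of the neck at the end away from the wheel (131 x 198 x 62 mm over all)
- amber_bottle: brown glass bottle with a white screw cap, 61 mm across, 122 mm tall, standing; origin at the middle of its underside
- wash_bottle: white plastic wash bottle with a spout, 59 x 77 mm, 157 mm tall, standing; origin at the middle of its underside
- dust_blower: dark red rubber bulb blower with a white nozzle, 62 mm across, 172 mm tall, standing; origin at the middle of its underside
- petri_dish: glass dish with clay flakes in it, 60 mm across, 13 mm high; origin at the middle of its underside
- scale_bar: black-and-white photo scale bar, 18 x 108 x 10 mm, lying; long axis y, origin at the middle of its underside
- big_sherd: broken pot wall sherd, 89 x 104 x 25 mm, lying on the bench; origin at the middle of its underside
Not all that is in view belongs to the job. Leave any brown look-alike of the part that bears wheel_centre alone.

How it is judged:
On the way, in this order (a step that is already met when the one before it is completed fails the run):
1. the wheel has been turned until the stump's broken face looks at the handle's end in line with the handle, and stands still (y of stump_break in the frame of handle_break between -0.018 and 0.018 m and x of stump_break in the frame of handle_break between 0 and 0.1 m and velocity of joint turntable_wheel between -0.05 and 0.05 rad/s), for 0.3 s.
2. the fingertips have dwelt just above the stump's broken end for 1.5 s without touching it (all of step 1 and horizontal distance between the grasp point and stump_break below 0.025 m and z of the grasp point in the frame of wheel_centre between 0.02 and 0.1 m and contact force between the fingers and anything else below 0.1 N), for 1.5 s.
At the end, for the whole second after the job is handed in: the stump's broken face within 18 mm of the handle's line, before its broken end (within 100 mm); wheel still; the point between the finger pads (about 19 mm behind the tips) within 25 mm sideways of the stump's broken face and 20 to 100 mm above the disc; handle moved under 10 mm (all of step 1 and horizontal distance between the grasp point and stump_break below 0.025 m and z of the grasp point in the frame of wheel_centre between 0.02 and 0.1 m and distance of each of handle_break, handle_bar from where it was at the start of the episode below 0.01 m); the robot touches nothing.
It fails at once if the robot touches a piece on the wheel (contact force between any of the fingers, the arm and stump above 0.5 N or contact force between any of the fingers, the arm and wall_sherd above 0.5 N).
It fails at once if the loose handle is moved by 10 mm or lifted (distance of any of handle_break, handle_bar from where it was at the start of the episode above 0.01 m).
It fails at once if the wheel is spun faster than 2.5 rad/s (velocity of joint turntable_wheel above 2.5 rad/s or velocity of joint turntable_wheel below -2.5 rad/s).
It fails at once if a bystander is moved by 15 mm (distance of any of amber_bottle, wash_bottle, dust_blower, petri_dish, scale_bar, big_sherd from where it was at the start of the episode above 0.015 m).
It also fails if it takes over 61 s, if anything falls off the work surface, if the arm or the gripper's body presses on something with over 40 N, if the wrist force passes 120 N, or if a joint passes its speed limit or range.

## Robot

A 6-joint arm with a two-finger parallel gripper is mounted at the origin on the work surface; the furniture and walls round the work are solid. World frame = base frame: x ahead of the robot, y to its left, z up, the work surface at z = 0. Lengths are in m, angles in rad, forces in N, time in s.
With the tool pointing down it reaches from about 0.375 to 0.925 m from the base axis. Payload 5.7 kg.
Tool frame: the origin (TCP) lies midway between the tips of the shut fingers; the grasp point (between the pads) lies 19 mm behind it; z points along the fingers, y is the line along which they close (so a half turn about z gives the same grasp; the last joint's range is limited). The gripper opens to 88 mm and grips with 3 to 60 N. Pads are 20 mm wide; open, the fingers measure 115 mm over their backs; the gripper's body (75 mm by 178 mm) begins 61 mm behind the grasp point.
Start: joints at [1.195, 0.359, 1.51, -0, 1.272, -0.115], TCP at [0.155, 0.58, 0.223] pointing down, gripper open.
Joint ranges: [-2.97, 2.97], [-1.01, 2.36], [0.21, 2.38], [-0.96, 4.11], [0.2, 2.71], [-2.98, 2.98]. Speed limits (rad/s): [2.39, 2.39, 3.14, 3.14, 3.14, 3.14].

## Interface

Orientations are given as a unit quaternion [x, y, z, w].
In Python, from bench import move_ptp, servo_line, goto_joints, move_gripper, sleep, inverse_kinematics, capture, PlanningError, close_job, spot_in, silhouettes, current_clock, current_joint_pos, current_qvel, current_joint_torque, current_position, current_orientation, current_force, current_torque, current_finger_gap, current_grip_force gives the robot as it stands. Calls block until the motion is done:
- move_ptp(position, orientation): joint-space move of the TCP to a pose.
- servo_line(position, orientation=None, rate=0.15, contact_N=None): straight line of the TCP; orientation=None keeps the orientation; rate is the mean speed in m/s. With contact_N (N) it stops when the force on the tool has changed by that much, and returns True; else False.
- goto_joints(angles): joint-space move.
- move_gripper(opening): finger opening in m; the grip force is fixed at half the most; returns when the fingers have stopped.
- sleep(seconds).
- inverse_kinematics(position, orientation): joint angles nearest the present ones, or None.
- capture(name): name is "scene" or "top" or "wrist"; returns a dict with "image" (420x560x3 uint8, blue, green, red), "range_z" (420x560 float32, m along the optical axis (not along the pixel's ray), 0 where there is no reading), "intrinsics" (3x3 intrinsics, pixels), "k1" (the pictures are not rectified: a ray, as slopes to the right and down, at radius r is drawn at 1 + k1 r^2 times it, then the intrinsics apply), "R" (3x3) and "t" (3): a world point X has camera coordinates R X + t. Camera axes: x right, y down, z forward; pixel columns grow to the right and rows downward; lengths in m; the calibration is good to about 2 mm. A picture is of the moment at which its call begins.
A pose or a line that the arm cannot do raises PlanningError and nothing moves.
- close_job(): hands the job in; it is judged then, once.
Trained networks look in the newest picture that a camera, given by its name, has taken for a name from the list of things; names that differ only in an ending like _2 or _b are one class to them, and where a whole thing is asked for, a point or a joint stands for the part that bears it (a point fixed in the world has none). Each returns a list of dicts, best first, with "conf" (0 to 1); they miss things now and then, are a little off and sometimes report something else, mostly with a low value. They report only what shows in the picture. A call takes as long as a camera call. They do not tell look-alikes from the thing itself.
- spot_in(camera, query): "xy" ([column, row] in pixels, amid what is visible of it).
- silhouettes(camera, query): "region" (420x560 bool, what is visible of it) and "xy" ([column, row] in pixels, amid what is visible of it).
Readings, each from a call of its own:
- current_clock(): time.
- current_joint_pos(): joint angles.
- current_qvel(): joint speeds.
- current_joint_torque(): joint torques, N m.
- current_position(): TCP position.
- current_orientation(): TCP orientation.
- current_force(): force on the tool from outside, world axes, zero at the start.
- current_torque(): the same for the moment, N m.
- current_finger_gap(): finger opening in m.
- current_grip_force(): force on a finger pad.
Only numpy, scipy, OpenCV 4.12 (cv2) and the standard library are available. Lean on these libraries where they do the work, as an engineer would, in place of code of your own. Each camera call takes 0.05 s, during which the arm holds its last target. There are 200 camera calls.

## Working session

There is one attempt and no reset: what is moved stays moved. The work goes in short steps, each a Python script; the robot and the scene stay as the last script left them, time stands still between calls to the robot, and variables do not carry over. Pictures are saved under pics/ and viewed, at most 10 in all, crops included, and the job is handed in when it is done.

```bash
mkdir -p pics; cat > h.py <<'E'
import numpy as np, cv2
from bench import *
def cap(n,f=None):
    c=capture(n)
    if f: cv2.imwrite('pics/'+f,c["image"])
    return c
def rays(c,uv):
    K=c["intrinsics"]; uv=np.atleast_2d(np.float64(uv))
    d=cv2.undistortPoints(uv[:,None],np.float64(K),np.array([c["k1"],0,0,0.]))[:,0]
    return np.c_[d,np.ones(len(d))]
def cloud(c,mask=None):
    z=c["range_z"]; m=z>0
    if mask is not None: m&=mask
    v,u=np.nonzero(m)
    P=rays(c,np.c_[u,v])*z[v,u][:,None]
    return (P-c["t"])@c["R"], np.c_[u,v]
def onplane(c,uv,h):
    d=rays(c,uv)@c["R"]; o=-c["R"].T@c["t"]
    return o+d*((h-o[2])/d[:,2])[:,None]
E
python3 - <<'E'
from h import *
for n in("top","scene"):
    c=cap(n,n+'0.png')
    print(n,-c["R"].T@c["t"],c["k1"])
    for q in("wheel_centre","stump","wall_sherd","handle_bar","amber_bottle","wash_bottle","dust_blower","petri_dish","scale_bar","big_sherd"):
        for s in silhouettes(n,q)[:3]:
            P,_=cloud(c,s["region"])
            print(q,round(s["conf"],2),np.round(s["xy"]),np.round(np.median(P,0),3) if len(P) else 0, np.round(P.max(0),3) if len(P) else 0)
print(current_clock())
E
```

```text
top [0.27567568 0.08583795 1.39999563] -0.09375159445450748
wheel_centre 0.94 [300. 180.] [0.545 0.024 0.086] [0.885 0.124 0.147]
wheel_centre 0.56 [232. 275.] [0.27  0.207 0.086] [0.373 0.322 0.146]
stump 0.76 [290. 165.] [0.591 0.049 0.125] [0.619 0.08  0.147]
stump 0.59 [224. 258.] [0.317 0.231 0.125] [0.348 0.264 0.146]
stump 0.22 [335. 254.] [ 0.337 -0.081  0.037] [ 0.447 -0.023  0.065]
wall_sherd 0.83 [243. 293.] [0.225 0.175 0.101] [0.261 0.197 0.111]
wall_sherd 0.59 [311. 196.] [ 0.498 -0.005  0.102] [0.533 0.014 0.111]
handle_bar 0.85 [336. 252.] [ 0.34  -0.081  0.038] [ 0.438 -0.023  0.065]
amber_bottle 0.71 [392. 170.] [ 0.583 -0.253  0.081] [ 0.635 -0.232  0.127]
amber_bottle 0.68 [171. 213.] [0.471 0.406 0.02 ] [0.53  0.432 0.03 ]
wash_bottle 0.94 [371. 151.] [ 0.648 -0.201  0.084] [ 0.688 -0.179  0.157]
dust_blower 0.79 [397. 201.] [ 0.494 -0.273  0.067] [ 0.532 -0.252  0.172]
petri_dish 0.69 [172. 213.] [0.471 0.405 0.02 ] [0.529 0.434 0.03 ]
petri_dish 0.66 [197. 210.] [0.479 0.323 0.003] [0.506 0.351 0.019]
scale_bar 0.7 [156. 241.] [0.382 0.462 0.01 ] [0.432 0.483 0
[... 557 characters left out ...]
48. 250.] [0.216 0.185 0.101] [0.267 0.203 0.108]
amber_bottle 0.77 [324. 178.] [ 0.579 -0.246  0.058] [ 0.659 -0.228  0.122]
amber_bottle 0.21 [201. 284.] [0.448 0.41  0.019] [0.532 0.438 0.026]
wash_bottle 0.88 [300. 170.] [ 0.645 -0.195  0.07 ] [ 0.741 -0.175  0.124]
wash_bottle 0.68 [289. 190.] [0.524 0.011 0.085] [0.628 0.068 0.134]
dust_blower 0.95 [352. 181.] [ 0.491 -0.268  0.054] [ 0.522 -0.251  0.163]
dust_blower 0.57 [361. 220.] [ 0.333 -0.071  0.031] [ 0.427 -0.023  0.061]
petri_dish 0.84 [224. 270.] [0.482 0.321 0.006] [0.522 0.354 0.017]
scale_bar 0.6 [209. 317.] [0.359 0.463 0.01 ] [0.448 0.631 0.228]
big_sherd 0.29 [324. 179.] [ 0.579 -0.245  0.056] [ 0.623 -0.228  0.122]
1.1
```

```bash
python3 - <<'E'
import cv2
a=cv2.imread('pics/top0.png')[110:330,130:430]
cv2.imwrite('pics/topcrop.png',cv2.resize(a,None,fx=2.6,fy=2.6,interpolation=cv2.INTER_CUBIC))
E
```

```text
(no output)
```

View pics/topcrop.png

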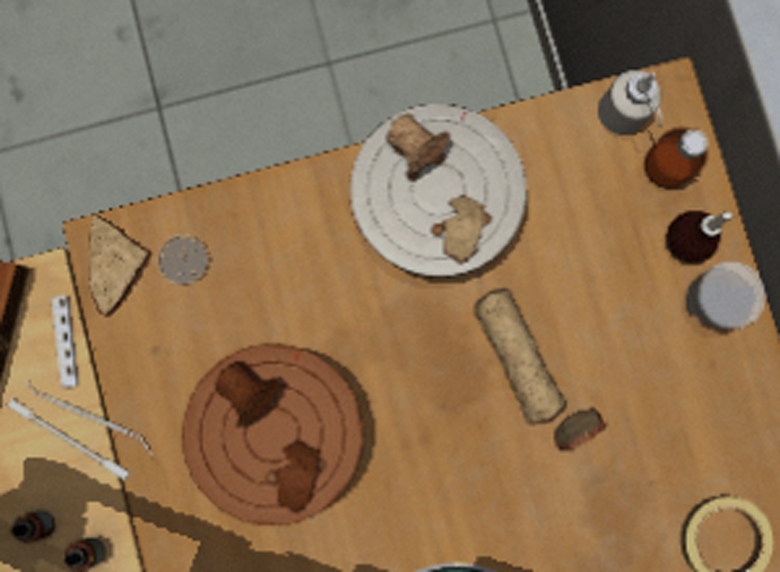

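The view shows two wheels: a grey one at full-frame pixel (298,183), and a brown one at (236,277) carrying brown pieces. The grey disc, with the buff stump and the yellowish handle pointing at it (broken end about (320,223)), fits the description. The brown one is the look-alike, so I'll leave it alone. The stump is on the far left of the wheel, away from the handle, so it needs about a half turn.

```bash
cat > meas.py <<'E'
from h import *
from scipy.optimize import least_squares
def pca(p):
    m=p.mean(0); w,v=np.linalg.eigh(np.cov((p-m).T)); return m,v[:,-1],w
def wheel(c,guess=(.55,.025)):
    P,_=cloud(c); g=np.array(guess)
    d=np.linalg.norm(P[:,:2]-g,axis=1)
    D=P[(d<.13)&(abs(P[:,2]-.085)<.006)]
    a=np.arctan2(*(D[:,:2]-g).T[::-1]); r=np.linalg.norm(D[:,:2]-g,axis=1)
    b=np.digitize(a,np.linspace(-np.pi,np.pi,73)); E=np.array([D[b==k][np.argmax(r[b==k]),:2] for k in set(b) if (b==k).sum()>5])
    f=least_squares(lambda x:np.linalg.norm(E-x,axis=1)-.099,g,loss='soft_l1',f_scale=.002)
    return f.x,np.median(abs(f.fun)),len(E),np.median(D[:,2]),P
def pieces(P,w):
    r=np.linalg.norm(P[:,:2]-w,axis=1)
    hi=P[(r<.1)&(P[:,2]>.092)&(P[:,2]<.16)]
    st=hi[hi[:,2]>.115]; 
    m=st.mean(0)[:2]-w; sa=np.arctan2(m[1],m[0])
    u=m/np.linalg.norm(m); q=hi[(hi[:,:2]-w)@u>.0]
    mq=q[:,:2].mean(0)-w
    low=hi[(hi[:,:2]-w)@u<-.015]; ml=low[:,:2].mean(0)-w
    return np.degrees(sa),np.degrees(np.arctan2(mq[1],mq[0])),np.degrees(np.arctan2(-ml[1],-ml[0])),((q[:,:2]-w)@u).max()
E
python3 - <<'E'
from meas import *
for n in("top","scene"):
    c=cap(n); w,e,k,z,P=wheel(c); print(n,w,e,k,z,"stump ang",pieces(P,w))
    S=silhouettes(n,"handle_bar")
    if n=="top":
        H,_=cloud(c,S[0]["region"]); 
        H=H[(H[:,2]>.015)&(H[:,2]<.05)]
        m,v,ww=pca(H[:,:2]); v=v*np.sign(v@(w-m))
        for it in range(2):
            s=(H[:,:2]-m)@v; t=(H[:,:2]-m)@np.array([-v[1],v[0]])
            smax=np.percentile(s,99.5)
            # bar only: mid of cross extents along slices
            ss=np.arange(smax-.12,smax-.005,.008); mid=[];
            for a in ss:
                q=t[(s>=a)&(s<a+.008)]; mid.append((q.min()+q.max())/2); 
                if it==1:print(round(a-smax,3),np.round([q.min(),q.max()],4))
            p=np.polyfit(ss+.004,mid,1); nv=np.array([-v[1],v[0]])
            m=m+nv*p[1]; v=v+nv*p[0]; v/=np.linalg.norm(v)
        hb=m+v*((H[:,:2]-m)@v).max()
        print("handle end",hb,"dir",np.degrees(np.arctan2(v[1],v[0])),"to wheel",np.degrees(np.arctan2(*(w-hb)[::-1])),np.linalg.norm(w-hb))
        print("line offset at centre",(w-hb)@np.array([-v[1],v[0]]))
E
```

```text
top [0.54587619 0.02209906] 0.0006001292526119431 72 0.08520922875804483 stump ang (np.float64(29.926093261081917), np.float64(31.931402012761602), np.float64(28.970420259363927), np.float64(0.09292512436037369))
-0.12 [-0.0216  0.0221]
-0.112 [-0.0213  0.0229]
-0.104 [-0.0203  0.0227]
-0.096 [-0.0205  0.0219]
-0.088 [-0.0233  0.0202]
-0.08 [-0.022   0.0205]
-0.072 [-0.0222  0.0202]
-0.064 [-0.0229  0.0202]
-0.056 [-0.0215  0.0216]
-0.048 [-0.0224  0.0213]
-0.04 [-0.0232  0.0208]
-0.032 [-0.0215  0.0218]
-0.024 [-0.0226  0.023 ]
-0.016 [-0.0224  0.0224]
-0.008 [-0.0186  0.019 ]
handle end [ 0.43348991 -0.0381003 ] dir 25.56608859628168 to wheel 28.175587514023817 0.12749368639404027
line offset at centre 0.005804609589468369
scene [0.54500146 0.02173211] 0.0010075827717222208 38 0.08433394864217433 stump ang (np.float64(37.93039882832169), np.float64(42.1114979925772), np.float64(20.560828434865204), np.float64(0.06715015478557197))
```

The numbers agree: disc at z=0.085, bar 43 mm thick, stump at about 30°. The target is about 209°, a 179° anticlockwise turn. Next I press on the bare ring 85° ahead of the stump and drag.

```bash
cat > turn.py <<'E'
from meas import *
W=np.array([.5457,.0220]); R=.080
def at(deg,z): a=np.radians(deg); return [W[0]+R*np.cos(a),W[1]+R*np.sin(a),z]
E
python3 - <<'E'
from turn import *
from scipy.spatial.transform import Rotation as Ro
q=np.array(current_orientation()); print(np.round(Ro.from_quat(q).as_matrix(),2).tolist())
M=np.c_[[0,1,0],[1,0,0],[0,0,-1]].astype(float)   # tool y along world x, z down
qd=Ro.from_matrix(M).as_quat()
for s in (qd,Ro.from_matrix(M@np.diag([-1,-1,1])).as_quat()):
    J=inverse_kinematics(at(115,.17),s); print(J)
    if J is not None and abs(J[5])<2.6: qd=s;break
np.save('q.npy',qd)
move_gripper(.004)
move_ptp(at(115,.2),qd); servo_line(at(115,.105),rate=.15)
f0=np.array(current_force()); print("f0",f0)
hit=servo_line(at(115,.078),rate=.02,contact_N=1.5)
print(hit,current_position(),np.array(current_force())-f0,current_clock())
E
```

```text
[[-0.97, 0.26, -0.0], [0.26, 0.97, -0.0], [-0.0, -0.0, -1.0]]
[ 4.98113310e-02  3.02510894e-01  1.74456126e+00 -4.44089210e-16
  1.09452050e+00  4.98113310e-02]
f0 [ 1.10703668 -0.51358495  0.64907612]
True [0.51209636 0.09465121 0.08485028] [-0.44791707  0.47650662  3.88133266] 6.5167
```

```bash
cat >> turn.py <<'E'
def drag(a0,a1,f0z,z,tgt=3.,step=8):
    n=max(1,int(np.ceil(abs(a1-a0)/step)))
    for i,a in enumerate(np.linspace(a0,a1,n+1)[1:]):
        servo_line(at(a,z),rate=.04)
        f=current_force()[2]-f0z
        z-=np.clip((tgt-f)*.0001,-.0005,.0004); z=max(z,.082)
        if i%3==0: print(round(a),round(f,2),round(z,4),round(current_position()[2],4))
        if f>20: print("HIGH");break
    return a,z
E
python3 - <<'E'
from turn import *
a,z=drag(115,139,.65,float(current_position()[2])-.0003)
c=cap("top","top1.png"); w,e,k,zz,P=wheel(c); print(w,k,pieces(P,w),z,current_clock(),np.array(current_force()))
E
```

```text
123 5.79 0.0848 0.0848meas.py:17: RuntimeWarning: Mean of empty slice.
  m=st.mean(0)[:2]-w; sa=np.arctan2(m[1],m[0])
  ret = um.true_divide(
meas.py:19: RuntimeWarning: Mean of empty slice.
  mq=q[:,:2].mean(0)-w
meas.py:20: RuntimeWarning: Mean of empty slice.
  low=hi[(hi[:,:2]-w)@u<-.015]; ml=low[:,:2].mean(0)-w
Traceback (most recent call last):
  File "meas.py", line 21, in pieces
    return np.degrees(sa),np.degrees(np.arctan2(mq[1],mq[0])),np.degrees(np.arctan2(-ml[1],-ml[0])),((q[:,:2]-w)@u).max()
                                                                                                    ~~~~~~~~~~~~~~~~~~~^^
ValueError: zero-size array to reduction operation maximum which has no identity
```

```bash
python3 - <<'E'
from turn import *
c=cap("scene"); a=c["image"][110:290,200:420]; cv2.imwrite('pics/sc1.png',cv2.resize(a,None,fx=3.3,fy=3.3))
print(current_clock(),current_force(),current_position())
E
```

```text
7.8833 [-0.4193431  -1.03989323  4.3604287 ] [0.48505304 0.07432531 0.08486498]
```

View pics/sc1.png

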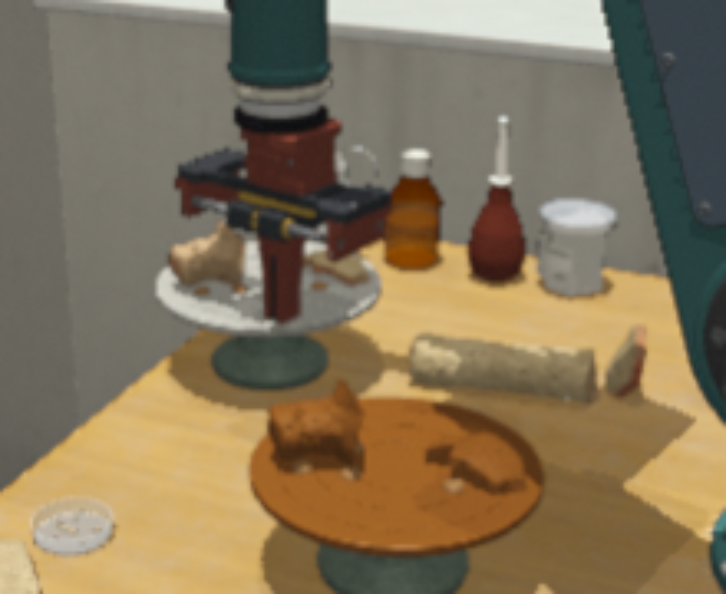

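The closed fingers rest on the bare near side of the disc at crop (280,310). The stump (210,255) and wall sherd (335,265) are well clear of them, and the stump has turned along. I'll carry on round.

```bash
python3 - <<'E'
from turn import *
a,z=drag(139,294,.65,float(current_position()[2])-.0001)
p=np.array(current_position()); servo_line([p[0],p[1],.2],rate=.12)
print(a,current_clock())
move_ptp([.55,.3,.3],np.load('q.npy'))
c=cap("top","top2.png"); w,e,k,zz,P=wheel(c); print(w,k,pieces(P,w),current_clock())
E
```

```text
147 5.81 0.085 0.0848
170 4.01 0.0849 0.0849
193 2.03 0.0848 0.0848
216 4.85 0.085 0.0849
240 3.21 0.0849 0.0849
263 2.92 0.0849 0.0849
286 3.94 0.085 0.0849
294.0 17.325
[0.54600684 0.02204736] 72 (np.float64(-159.7469398400927), np.float64(-161.26498687117558), np.float64(-155.81297198803057), np.float64(0.09154238754882316)) 18.7417
```

```bash
cat >> turn.py <<'E'
HB=np.array([.43349,-.03810]); hd=np.radians(25.57); V=np.array([np.cos(hd),np.sin(hd)]); N=np.array([-V[1],V[0]])
def axis(P,w,a):
    for _ in range(4):
        u=np.array([np.cos(np.radians(a)),np.sin(np.radians(a))]); n=np.array([-u[1],u[0]])
        d=P[:,:2]-w; s=d@u; t=d@n
        m=(P[:,2]>.107)&(P[:,2]<.16)&(s>.045)&(s<.1)&(abs(t)<.045)
        s,t=s[m],t[m]; mid=[];ex=[]
        for x in np.arange(.05,.082,.004):
            q=t[(s>=x)&(s<x+.004)]; mid.append((np.percentile(q,2)+np.percentile(q,98))/2); ex.append(np.ptp(q))
        a+=np.degrees(np.median(mid)/.066)
    b=w+.087*np.array([np.cos(np.radians(a)),np.sin(np.radians(a))])
    print("axis",a%360,"width",np.median(ex),"mids",np.round(mid,4),"break",b,"in handle frame x,y",(b-HB)@V,(b-HB)@N)
    return a,b
E
python3 - <<'E'
from turn import *
c=cap("top"); w,e,k,zz,P=wheel(c); a,b=axis(P,W,201)
a=cv2.imread('pics/top2.png')[130:270,240:380]; cv2.imwrite('pics/t2c.png',cv2.resize(a,None,fx=4,fy=4,interpolation=cv2.INTER_CUBIC))
E
```

```text
axis 203.96907941158105 width 0.03587005238426867 mids [-0.0048 -0.003  -0.0019 -0.0003  0.001   0.0023  0.0021 -0.0005] break [ 0.46620246 -0.01334319] in handle frame x,y 0.04019393011074722 0.008212954437275719
```

View pics/t2c.png

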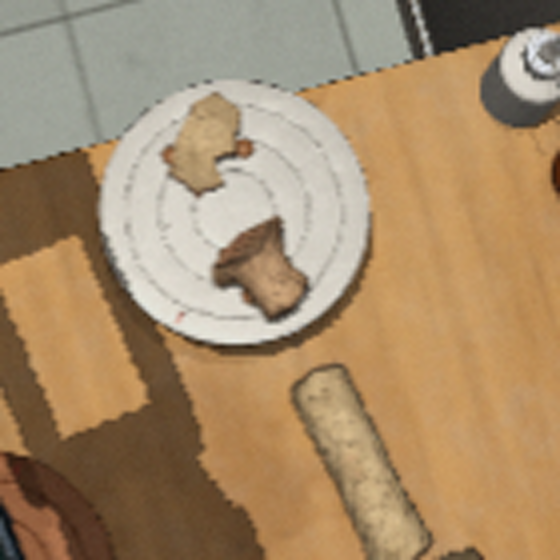

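The stump's broken end (285,305) now faces the handle's end (325,375). I measure it 8 mm off the handle's line, so I'll trim by about 5.5° for margin. Then I'll re-measure and hover.

```bash
python3 - <<'E'
from turn import *
q=np.load('q.npy')
move_ptp(at(289,.2),q); servo_line(at(289,.1),rate=.15); f0=current_force()[2]
print(servo_line(at(289,.078),rate=.02,contact_N=1.5))
a,z=drag(289,295.5,f0,float(current_position()[2])-.0003,step=3)
p=current_position(); servo_line([p[0],p[1],.2],rate=.12); move_ptp([.55,.3,.3],q)
c=cap("top"); w,e,k,zz,P=wheel(c); a,b=axis(P,W,207); np.save('b.npy',b)
print(current_clock())
E
```

```text
True
291 4.98 0.0848 0.0848
axis 211.5755846113999 width 0.036370639973604665 mids [-0.0056 -0.0032 -0.0014 -0.0007  0.0024  0.0022  0.001   0.0007] break [ 0.47158034 -0.02355519] in handle frame x,y 0.04063745298015531 -0.0033200351262911744
25.0167
```

The break is now 3 mm off the line and 41 mm ahead of the handle's end. Time to hover.

```bash
python3 - <<'E'
from turn import *
q=np.load('q.npy'); b=np.load('b.npy')
move_ptp([b[0],b[1],.22],q); servo_line([b[0],b[1],.146],rate=.08)
sleep(.5); print(current_position(),current_force(),current_clock())
c=cap("scene"); a=c["image"][110:290,200:420]; cv2.imwrite('pics/sc2.png',cv2.resize(a,None,fx=3.3,fy=3.3))
E
```

```text
[ 0.47162711 -0.02357968  0.14610221] [ 0.1746395   0.08177281 -0.45995526] 27.8833
```

View pics/sc2.png

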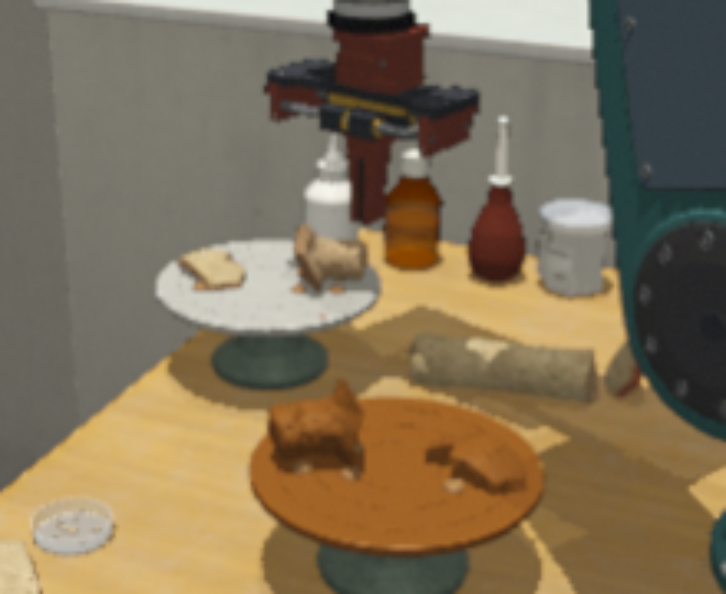

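The fingertips (370,220) hover clear above the stump's broken end (360,255). The handle and the bystanders are where they were.

```bash
python3 - <<'E'
from bench import *
sleep(2.2); print(current_clock()); print(close_job())
E
```

```text
30.1333
the job is handed in; nothing more can be done
None
```

I handed the job in at 30.1 s: the stump's broken face is about 3 mm off the handle's line and 41 mm in front of its end, and the fingertips are holding about 2 cm above it, touching nothing; the verdict was not reported back.

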